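# Close the screw-eye cassette and unclip it from its dock

### The job

Swing the lid of the screw-eye cassette shut and press its front edge down until its tab snaps behind the rim, while the cassette is still seated in its dock. Then pinch the two side catches together and lift the cassette straight out of the dock, and finish holding it there by the pinched catches, level, still, and a hand's breadth above the dock: do not put it down or let go. Leave the sanding block, the tin and the paint tube where they are.

Things in the scene. Friction and masses are not known exactly. Their poses are not given: they have to be found in the camera images.
- cassette: Grey plastic cassette, loose, clipped into the dock: 100 mm long (its x), 40 mm wide (its y), 74 mm high without the lid, about 0.3 kg in all, brass screw eyes inside. Origin: centre of its underside. z up; +x points to the end with the lid hinge (the end away from the robot, within about 45 degrees), y from catch to catch. It has 1.5 to 2 mm play all round in the dock.
- dock: Plywood dock fixed to the table, base 136 x 100 x 10 mm, with four upright guides (tops 44 mm above the table), low end stops and a steel keeper bar at each side that blocks the teeth of the cassette's catches. Origin: centre of its underside, on the table; axes as the cassette's. The seated cassette's origin is 10 mm above the dock's; once the catches are pinched it lifts straight up, its teeth are clear of the keepers after 20 mm and it leaves the guides after 35 mm.
- lid (a joint): Lid of the cassette: grey flap 106 mm long, 40 mm wide, 4 mm thick, hinged at the cassette's +x end on top; angle in rad: 0 shut, 1.57 upright, stop at 1.75. Starts at 0.8 to 1.5. The hinge is stiff: it stays where it is left. At about 0.10 the tab under its front edge meets the sprung front rim; some 4 N downward at the front edge snaps it past, after which it reads under 0.02 and stays shut.
- lid_hinge (a point): Point on the lid's hinge axis (which runs along the cassette's y), mid-width, at the lid's underside: 50 mm toward +x and 74 mm above the cassette's origin.
- lid_edge (a point): Point on the lid's outer (upper) face, mid-width, 100 mm from the hinge axis, 4 mm from the lid's free end.
- catch_left (a joint): Catch on the cassette's +y side, inward travel in m: 0 out (latched), 0.006 fully pressed against its stop. Spring 2 N at rest, 5 N fully pressed. Its tooth is free of the keeper from about 0.0045.
- catch_right (a joint): The same catch on the -y side, also positive inward.
- catch_left_pad (a point): Middle of the outer face of the left catch's ridged black thumb pad (28 mm along x, 30 mm high: 44 to 74 mm above the cassette's underside); 29 mm from the cassette's mid-plane when out. The two pads measure 58 mm over their outer faces when out and 46 mm pressed; beside and below them nothing rises above 34 mm over the cassette's underside when seated.
- catch_right_pad (a point): The same point on the right (-y) catch's pad.
- sanding_block: Bystander: cork sanding block 62 x 112 x 36 mm lying on the table. Origin: centre of its underside.
- screw_tin: Bystander: flat round tin, the one to the right of the dock (a like one far back is scenery), 70 mm across, 22 mm high. Origin: centre of its underside.
- tube_white: Bystander: small white paint tube, 31 x 110 x 28 mm, lying. Origin: centre of its underside.

How it is judged:
On the way, in this order (a step that is already met when the one before it is completed fails the run):
1. the lid is snapped shut (under 0.05 rad) while the cassette is still seated in the dock (value of joint lid below 0.05 rad and z of cassette in the frame of dock below 0.016 m), for 0.2 s.
2. the cassette is lifted clear of the dock with both catches pinched in and the lid shut (z of cassette in the frame of dock above 0.05 m and value of joint each of catch_left, catch_right above 0.004 m and value of joint lid below 0.05 rad), for 0.2 s.
At the end, for the whole second after the job is handed in: Cassette held in the fingers by both catches (each pressed over 4 mm), 60 mm or more above its seat, within 100 mm of the dock sideways, level within 0.25 rad, under 30 mm/s, off the dock, lid snapped shut (under 0.05 rad) (z of cassette in the frame of dock above 0.07 m and horizontal distance between cassette and dock below 0.1 m and value of joint each of catch_left, catch_right above 0.004 m and value of joint lid below 0.05 rad and angle between cassette's own z axis and vertical below 0.25 rad and linear speed of cassette below 0.03 m/s and contact force between the fingers and cassette above 3 N and contact force between cassette and dock below 0.1 N); the arm keeps its last pose, push and grip.
It fails at once if the cassette is lifted out of its seat with the lid open (z of cassette in the frame of dock above 0.03 m and value of joint lid above 0.1 rad).
It fails at once if a bystander is moved by more than 30 mm (distance of any of sanding_block, screw_tin, tube_white from where it was at the start of the episode above 0.03 m).
It also fails if it takes over 45 s, if anything falls off the work surface, if the arm or the gripper's body presses on something with over 40 N, if the wrist force passes 120 N, or if a joint passes its speed limit or range.

### The arm

A 6-joint arm with a two-finger parallel gripper is mounted at the origin on a cart in front of the work surface, level with it; the furniture and walls round the work are solid. World frame = base frame: x ahead of the robot, y to its left, z up, the work surface at z = 0. Lengths are in m, angles in rad, forces in N, time in s.
With the tool pointing down it reaches from about 0.325 to 0.9 m from the base axis. Payload 3.5 kg.
Tool frame: the origin (TCP) lies at the very end of the fingers, on their centre line; the grasp point (between the pads) lies 19 mm behind it; z points along the fingers, y is the line along which they close (so a half turn about z gives the same grasp; the last joint's range is limited). The gripper opens to 85 mm and grips with 20 to 120 N. Pads are 22 mm wide; open, the fingers measure 114 mm over their backs; the gripper's body (76 mm by 85 mm) begins 54 mm behind the grasp point. The pads swing forward as they close: fully open they stand 13 mm farther back than shut.
Start: joints at [1.012, 0.276, -0.026, 1.268, 0, 1.467], TCP at [0.275, 0.561, 0.231] pointing down, gripper open.
Joint ranges: [-3.12, 3.12], [-0.85, 1.88], [-1.08, 1.24], [-1.95, 2.15], [-1.57, 1.53], [-3.14, 3.14]. Speed limits (rad/s): [2.57, 2.57, 3.14, 3.14, 3.14, 3.14].

### API

Orientations are given as a rotation vector (axis times angle).
In Python, from plant import monitor, imaging, arm gives the robot as it stands.
- The arm moves only by the shell command python3 -m handwheel 'ROWS' [FORCE]. ROWS is text: rows parted by semicolons, each of 7 numbers parted by spaces: the shift along the tool's x, y, z in mm, then the turn, a rotation vector about the tool's x, y, z in degrees, then the finger opening in mm, from 0 to 85.4. In form: dx dy dz wx wy wz hand; .... A call has 1 to 12 rows; each row is the pose to reach, as a shift and turn from the pose commanded when the call began, along the tool's axes at that moment; what a row does not reach only later rows make up. A row lasts 1/12 s, in which the tool goes at most 41.7 mm and 7.16 degrees, less where a joint would pass 70% of its speed; a pose out of reach is approached as far as the arm can. A call with a gripper value outside its range is refused whole. The fingers move at their own pace and stop on an object; FORCE is the grip in N (left out, the last holds). Time passes only in rows, so rows that repeat a pose let the fingers close. It gives the time, the measured TCP pose, the force, the opening and the grip force at its end, in the units of the state.
- monitor.observe(): the state, without advancing time (a new reading comes with each control period).
- imaging.read_camera(name): name is "scene" or "side" or "wrist"; returns a dict with "frame" (400x640x3 uint8, red, green, blue), "camera_matrix" (3x3 intrinsics, pixels), "pose" (4x4, takes a point from camera to world coordinates). Camera axes: x right, y down, z forward; pixel columns grow to the right and rows downward; lengths in m; the calibration is good to about 2 mm. A picture is of the moment at which its call begins. There is no depth.
- arm.close_job(): hands the job in; it is judged then, once.
Trained networks look in a picture, given as the dict that the camera call returned (one of the last four; its "shot" number tells which), for a name from the list of things; names that differ only in an ending like _2 or _b are one class to them, and where a whole thing is asked for, a point or a joint stands for the part that bears it (a point fixed in the world has none). Each returns a list of dicts, best first, with "p" (0 to 1); they miss things now and then, are a little off and sometimes report something else, mostly with a low value. They report only what shows in the picture. A call takes as long as a camera call.
- imaging.spot_in(name, picture): "location" ([column, row] in pixels, amid what is visible of it).
- imaging.outline_of(name, picture): "pixels" (400x640 bool, what is visible of it) and "location" ([column, row] in pixels, amid what is visible of it).
- imaging.tip_of(name, picture): "location" ([column, row] in pixels: a listed point, or the origin of a listed thing).
The state is a dict: "time_s": time; "q": joint angles; "dq": joint speeds; "effort": joint torques, N m; "position": TCP position; "orientation": TCP orientation; "ft_force": force on the tool from outside, world axes, zero at the start; "torque": the same for the moment, N m; "opening": opening from 0.0 (shut) to 1.0 (fully open); "grasp_force": force on a finger pad.
Only numpy, scipy, OpenCV 4.12 (cv2) and the standard library are available. Lean on these libraries where they do the work, as an engineer would, in place of code of your own. Each camera call takes 0.05 s, during which the arm holds its last target. There are 200 camera calls.

## Working session

There is one attempt and no reset: what is moved stays moved. The work goes in short steps, Python scripts to look and compute and a shell command to move; the robot and the scene stay as the last step left them, time stands still between calls to the robot, and variables do not carry over. Pictures are saved under pics/ and viewed, at most 10 in all, crops included, and the job is handed in when it is done.

```bash
mkdir -p pics; ls
cat > h.py <<'E'
import numpy as np, cv2
from scipy.spatial.transform import Rotation as R
from plant import monitor, imaging, arm
def shots(names=("scene","side")): return {n:imaging.read_camera(n) for n in names}
def proj(P,c):
    T=np.linalg.inv(c["pose"]); p=T[:3,:3]@np.asarray(P)+T[:3,3]; u=c["camera_matrix"]@p; return u[:2]/u[2]
def ray(uv,c):
    d=c["pose"][:3,:3]@np.linalg.inv(c["camera_matrix"])@np.array([*uv,1.]); return c["pose"][:3,3],d/np.linalg.norm(d)
def tri(obs):
    A=np.zeros((3,3));b=np.zeros(3)
    for uv,c in obs:
        o,d=ray(uv,c);M=np.eye(3)-np.outer(d,d);A+=M;b+=M@o
    P=np.linalg.solve(A,b); return P,[np.round(proj(P,c)-uv,1) for uv,c in obs]
def atz(uv,c,z):
    o,d=ray(uv,c); return o+d*(z-o[2])/d[2]
E
python3 - <<'E'
from h import *
S=shots(("scene","side","wrist"))
print(monitor.observe())
for n,c in S.items():
    cv2.imwrite(f"pics/{n}0.png",c["frame"][:,:,::-1])
    print(n,c["pose"][:3,3].round(3),c["pose"][:3,2].round(2))
    for t in ["cassette","dock","lid_hinge","lid_edge","catch_left_pad","catch_right_pad","sanding_block","screw_tin","tube_white"]:
        print(t,[(np.round(d["location"]).tolist(),round(d["p"],2)) for d in imaging.tip_of(t,c)[:2]])
E
```

```text
pics
{'time_s': 0.15, 'q': array([ 1.01161292e+00,  2.77013140e-01, -2.75586761e-02,  1.26801100e+00,
       -5.64682600e-06,  1.46739992e+00]), 'dq': array([ 0.00027242, -0.00149622,  0.00253532,  0.00191739, -0.00042616,
        0.00061155]), 'effort': array([ 1.44432939e-03, -4.46056938e+01,  2.95639014e+01,  1.05329344e-02,
       -6.61112927e-05, -1.75119550e-05]), 'position': array([0.27478747, 0.56067075, 0.2303859 ]), 'orientation': array([-7.09637098e-01, -3.05980316e+00,  2.65601854e-03]), 'ft_force': array([ 0.14238195, -0.28291311,  0.47789612]), 'torque': array([0.04268755, 0.05544   , 0.00491969]), 'grasp_force': 0.0, 'opening': 0.9989845948626157}
scene [ 0.069 -0.704  0.596] [ 0.52  0.59 -0.62]
cassette [([340.0, 240.0], 0.94)]
dock [([339.0, 240.0], 0.69)]
lid_hinge [([361.0, 207.0], 0.54)]
lid_edge [([342.0, 178.0], 0.46)]
catch_left_pad [([331.0, 209.0], 0.48)]
catch_right_pad [([346.0, 226.0], 0.56)]
sanding_block [([279.0, 171.0], 0.91)]
screw_tin [([373.0, 285.0], 0.63)]
tube_white [([415.0, 245.0], 0.79), ([331.0, 210.0], 0.65)]
side [0.522 0.516 0.736] [ 0.01 -0.75 -0.66]
cassette [([350.0, 206.0], 0.71)]
dock [([348.0, 210.0], 0.74)]
lid_hinge [([328.0, 180.0], 0.44)]
lid_edge [([327.0, 177.0], 0.7)]
catch_left_pad [([340.0, 197.0], 0.72)]
catch_right_pad [([351.0, 184.0], 0.42)]
sanding_block [([312.0, 324.0], 0.81)]
screw_tin [([356.0, 174.0], 0.63)]
tube_white [([301.0, 179.0], 0.82)]
wrist [0.211 0.592 0.372] [ 0.25 -0.12 -0.96]
cassette []
dock []
lid_hinge []
lid_edge []
catch_left_pad []
catch_right_pad []
sanding_block []
screw_tin []
tube_white []
```

Run:
```python
from h import *
a=cv2.imread("pics/scene0.png")[120:320,240:480];b=cv2.imread("pics/side0.png")[120:320,240:480]
cv2.imwrite("pics/both.png",cv2.resize(np.vstack([a,b])[:,:],None,fx=1.45,fy=1.45) if 0 else cv2.resize(np.hstack([a,b]),(800,333),interpolation=cv2.INTER_CUBIC))
S=shots()
for n in ["cassette","dock","lid_hinge","lid_edge","catch_left_pad","catch_right_pad","sanding_block","screw_tin","tube_white"]:
    o=[(imaging.tip_of(n,c),c) for c in S.values()]
    if all(x for x,_ in o):
        P,e=tri([(x[0]["location"],c) for x,c in o]); print(n,P.round(3),e)
```

```text
cassette [ 0.48  -0.301  0.013] [array([-1.9,  1. ]), array([-1.7, -1. ])]
dock [ 0.487 -0.294  0.002] [array([ 0., -0.]), array([0., 0.])]
lid_hinge [ 0.537 -0.312  0.085] [array([-1.3,  0.8]), array([-1.1, -0.8])]
lid_edge [ 0.492 -0.286  0.178] [array([-2.3,  1.5]), array([-2. , -1.4])]
catch_left_pad [ 0.494 -0.265  0.072] [array([ 0.6, -0.4]), array([0.6, 0.4])]
catch_right_pad [ 0.48  -0.32   0.067] [array([-2.4,  1.4]), array([-2. , -1.3])]
sanding_block [0.569 0.032 0.   ] [array([-1.6,  0.7]), array([-2.3, -1.3])]
screw_tin [ 0.455 -0.426  0.005] [array([ 0.1, -0.1]), array([0.1, 0.1])]
tube_white [ 0.602 -0.412  0.009] [array([ 0.4, -0.3]), array([0.3, 0.2])]
```

View pics/both.png

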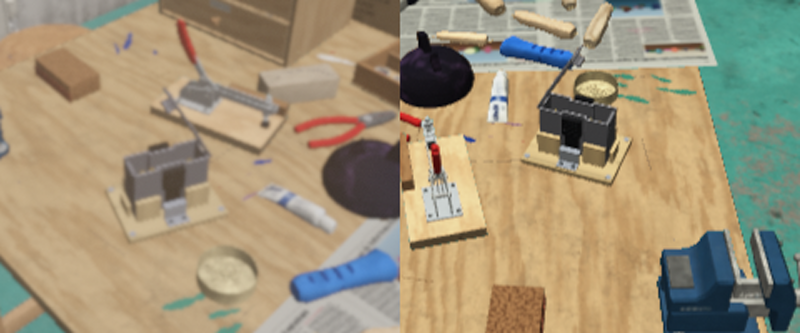

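The scene picture shows the open cassette at about (340,220), hinge at far end, tin at (373,285), tube at (415,245). The side view agrees, with the lid leaning up about 1.1 rad. I'll move the wrist camera over it at height next.

```bash
cat >> h.py <<'E'
def rows(P,yaw=None):
    """shift (mm) and turn (deg) in current tool axes to reach TCP P pointing down, tool y along cassette y (yaw deg)"""
    s=monitor.observe(); R0=R.from_rotvec(s["orientation"]); best=None
    for k in (0,180):
        z=np.radians((yaw or 0)+k); X=np.array([np.cos(z),np.sin(z),0]); Z=np.array([0,0,-1.]); Y=np.cross(Z,X)
        w=(R0.inv()*R.from_matrix(np.c_[X,Y,Z])).as_rotvec(degrees=True)
        if best is None or np.linalg.norm(w)<np.linalg.norm(best): best=w
    print("shift",(R0.inv().apply(np.asarray(P)-s["position"])*1000).round(1),"turn",best.round(1))
E
python3 - <<'E'
from h import *
s=monitor.observe();print(R.from_rotvec(s["orientation"]).as_matrix().round(2))
rows([.42,-.26,.33],-14)
E
```

```text
[[-0.9   0.44 -0.  ]
 [ 0.44  0.9  -0.  ]
 [ 0.   -0.   -1.  ]]
shift [-491.6 -673.6  -98.7] turn [ -0.   -0.  -12.1]
```

```bash
python3 -m handwheel '0 0 -40 0 0 0 85; -30 -30 -80 0 0 0 85; -50 -60 -98 0 0 -3 85; -70 -95 -98 0 0 -6 85; -95 -128 -98 0 0 -12 85; -120 -160 -98 0 0 -12 85; -143 -195 -98 0 0 -12 85; -166 -228 -98 0 0 -12 85; -190 -260 -98 0 0 -12 85; -214 -294 -98 0 0 -12 85; -238 -327 -98 0 0 -12 85; -262 -360 -98 0 0 -12 85'
python3 - <<'E'
from h import *
rows([.42,-.26,.33],-14)
E
```

```text
time_s: 3.5
position: [0.3507, 0.1262, 0.3297]
orientation: [0.384, 3.117, 0.001]
ft_force: [1.4, 0.5, -0.5]
opening: 0.996
grasp_force: 0.0
shift [-1.611e+02 -3.578e+02 -3.000e-01] turn [ 0.   0.1 -0.1]
```

```bash
python3 -m handwheel '-16 -36 0 0 0 0 85; -32 -72 0 0 0 0 60; -48 -108 0 0 0 0 40; -64 -144 0 0 0 0 20; -80 -180 0 0 0 0 0; -96 -216 0 0 0 0 0; -112 -250 0 0 0 0 0; -128 -286 0 0 0 0 0; -144 -320 0 0 0 0 0; -160 -350 0 0 0 0 0; -160 -350 0 0 0 0 0' 40
python3 - <<'E'
from h import *
S=shots(("scene","side","wrist"))
cv2.imwrite("pics/w1.png",S["wrist"]["frame"][:,:,::-1])
for n in ["cassette","dock","lid_hinge","lid_edge","catch_left_pad","catch_right_pad"]:
    o=[]
    for k,c in S.items():
        x=imaging.tip_of(n,c); 
        if x: o.append((x[0]["location"],c)); print(n,k,np.round(x[0]["location"]),round(x[0]["p"],2))
    if len(o)>1: P,e=tri(o); print(n,P.round(4),*e)
E
```

```text
time_s: 4.42
position: [0.4221, -0.2561, 0.3287]
orientation: [0.394, 3.115, -0.004]
ft_force: [0.5, -0.5, -1.1]
opening: 0.0
grasp_force: 0.0
cassette scene [338. 237.] 0.75
cassette side [352. 210.] 0.82
cassette wrist [306. 214.] 0.77
cassette [ 0.485  -0.2856  0.0122] [-2.6  0.4] [-5.4 -2. ] [-1.1 -5. ]
dock scene [338. 241.] 0.75
dock side [346. 210.] 0.81
dock wrist [302. 210.] 0.6
dock [ 0.487  -0.2917  0.0034] [0.  0.2] [-0.5 -0.4] [ 0.4 -0.7]
lid_hinge scene [359. 206.] 0.65
lid_hinge side [326. 180.] 0.55
lid_hinge wrist [294. 260.] 0.61
lid_hinge [ 0.5334 -0.3074  0.0869] [1.3 1. ] [ 0.2 -1.5] [ 3.4 -1.5]
lid_edge scene [344. 178.] 0.5
lid_edge side [347. 151.] 0.59
lid_edge wrist [300. 263.] 0.57
lid_edge [ 0.4922 -0.2915  0.1758] [-1.6 -1.1] [-3.  -0.3] [-3.2 -4.2]
catch_left_pad scene [331. 208.] 0.49
catch_left_pad side [344. 195.] 0.57
catch_left_pad wrist [318. 228.] 0.71
catch_left_pad [ 0.495  -0.2634  0.0762] [1.7 0.2] [-0.6 -1.3] [ 2.4 -3.6]
catch_right_pad scene [347. 228.] 0.68
catch_right_pad side [349. 181.] 0.58
catch_right_pad wrist [282. 218.] 0.56
catch_right_pad [ 0.4786 -0.3192  0.0679] [-1.5  0.9] [0.5 0.1] [-0.3  3.2]
```

View pics/w1.png

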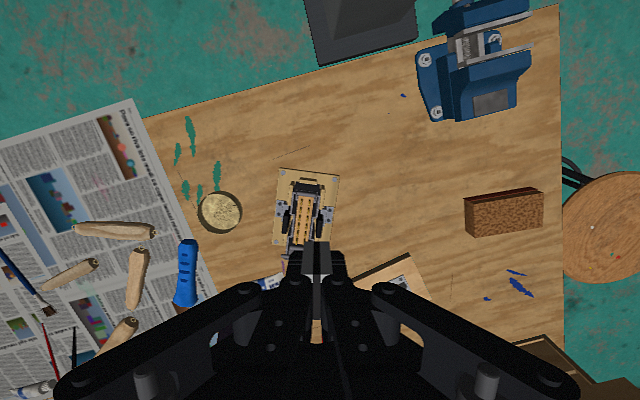

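The wrist view shows the dock at (305,205), its front end pointing up and the lid edge near (300,260) by the fingers. I'll fit pose, yaw and lid angle jointly to the points from all three cameras.

```bash
cat >> h.py <<'E'
from scipy.optimize import least_squares
def model(v):
    x,y,yaw,a=v; c,s=np.cos(yaw),np.sin(yaw)
    L=dict(cassette=(0,0,.01),dock=(0,0,0),lid_hinge=(.05,0,.084),catch_left_pad=(0,.029,.069),catch_right_pad=(0,-.029,.069),
      lid_edge=(.05-.1*np.cos(a)+.004*np.sin(a),0,.084+.1*np.sin(a)+.004*np.cos(a)))
    return {k:np.array([x+c*p[0]-s*p[1],y+s*p[0]+c*p[1],p[2]]) for k,p in L.items()}
def fit(cams=("scene","side","wrist"),v0=(.485,-.295,-.24,1.07)):
    S=shots(cams);O=[]
    for n in model(v0):
        for k,c in S.items():
            t=imaging.tip_of(n,c)
            if t: O.append((n,k,np.array(t[0]["location"])))
    f=lambda v:np.concatenate([(proj(model(v)[n],S[k])-u) for n,k,u in O])
    r=least_squares(f,v0,loss="soft_l1",f_scale=2.); print("fit",r.x.round(4),"yaw deg",np.degrees(r.x[2]).round(1),"rms",np.sqrt(np.mean(r.fun**2)).round(2)); return r.x,S
E
python3 - <<'E'
from h import *
v,S=fit()
ims=[]
for k,(r0,c0) in dict(scene=(140,260),side=(120,250),wrist=(140,210)).items():
    im=cv2.resize(S[k]["frame"][r0:r0+140,c0:c0+140],(560,560),interpolation=cv2.INTER_CUBIC)[:,:,::-1].copy()
    c,s=np.cos(v[2]),np.sin(v[2])
    for (hx,hy,z,col) in ((.068,.05,.01,(0,255,0)),(.05,.02,.084,(0,0,255))):
        q=[proj([v[0]+c*a-s*b,v[1]+s*a+c*b,z],S[k]) for a,b in ((hx,hy),(-hx,hy),(-hx,-hy),(hx,-hy))]
        cv2.polylines(im,[np.int32((np.array(q)-[c0,r0]+.5)*4)],True,col,1)
    for n,p in model(v).items(): cv2.circle(im,tuple(np.int32((proj(p,S[k])-[c0,r0]+.5)*4)),4,(255,0,255),1)
    ims.append(im)
cv2.imwrite("pics/fit.png",cv2.resize(np.hstack(ims),(798,266),interpolation=cv2.INTER_AREA))
E
```

```text
fit [ 0.487  -0.2898 -0.3957  1.0813] yaw deg -22.7 rms 1.76
```

View pics/fit.png

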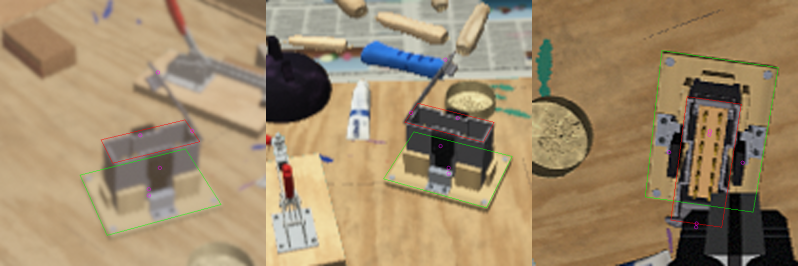

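The overlay matches the dock and cassette in all three views (yaw −22.7°, lid about 1.08). Next I work out where to start behind the lid.

```bash
cat >> h.py <<'E'
V=np.array([.487,-.2898,-.3957])
def cw(x,y,z): c,s=np.cos(V[2]),np.sin(V[2]); return [V[0]+c*x-s*y,V[1]+s*x+c*y,z]
E
python3 - <<'E'
from h import *
rows(cw(.05,0,.23),-22.7)
E
```

```text
shift [-123.2  -29.4   99.3] turn [-0.   0.   8.6]
```

```bash
python3 -m handwheel '-35 -8 0 0 0 4 0; -70 -16 0 0 0 8.6 0; -105 -25 10 0 0 8.6 0; -123 -29 40 0 0 8.6 0; -123 -29 75 0 0 8.6 0; -123 -29 99 0 0 8.6 0; -123 -29 99 0 0 8.6 0; -123 -29 99 0 0 8.6 0'
python3 - <<'E'
from h import *
for a,b in ((.05,.152),(.03,.152),(.008,.144),(-.01,.132),(-.027,.115),(-.036,.1),(-.039,.09)): rows(cw(a,0,b),-22.7)
E
```

```text
time_s: 7.18
position: [0.532, -0.3078, 0.2287]
orientation: [-0.618, -3.076, -0.003]
ft_force: [0.4, 1.1, 0.2]
opening: 0.001
grasp_force: 0.0
shift [-1.9 -0.8 76.7] turn [ 0.1 -0.2 -0. ]
shift [18.1 -0.8 76.8] turn [ 0.1 -0.2 -0. ]
shift [40.1 -0.8 84.9] turn [ 0.1 -0.2 -0. ]
shift [58.1 -0.8 97. ] turn [ 0.1 -0.2 -0. ]
shift [ 75.   -0.8 114. ] turn [ 0.1 -0.2 -0. ]
shift [ 83.9  -0.9 129.1] turn [ 0.1 -0.2 -0. ]
shift [ 86.9  -0.9 139.1] turn [ 0.1 -0.2 -0. ]
```

```bash
python3 -m handwheel '0 -1 40 0 0 0 0; 0 -1 76 0 0 0 0; 10 -1 76 0 0 0 0; 20 -1 77 0 0 0 0; 30 -1 80 0 0 0 0; 40 -1 85 0 0 0 0; 49 -1 90 0 0 0 0; 58 -1 97 0 0 0 0; 67 -1 105 0 0 0 0; 75 -1 114 0 0 0 0; 81 -1 122 0 0 0 0; 83 -1 126 0 0 0 0'
python3 - <<'E'
from h import *
c=shots(("side","scene"))
cv2.imwrite("pics/lid1.png",cv2.resize(np.hstack([c["side"]["frame"][100:260,230:430],c["scene"]["frame"][130:290,240:440]]),(800,320),interpolation=cv2.INTER_CUBIC)[:,:,::-1])
rows(cw(-.039,0,.088),-22.7)
E
```

```text
time_s: 8.18
position: [0.4562, -0.2779, 0.1065]
orientation: [0.619, 3.077, -0.003]
ft_force: [0.6, -0.6, 0.2]
opening: -0.002
grasp_force: 0.1
shift [ 5.8  0.7 17.5] turn [-0.   0.1 -0. ]
```

View pics/lid1.png

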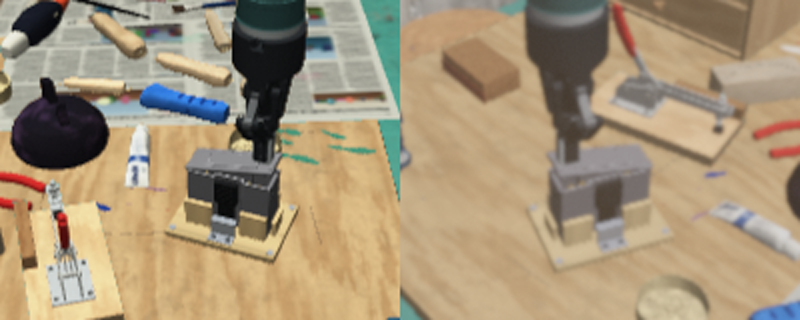

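The lid is down to about 0.1–0.2 rad under the fingers at its front edge (side ≈(262,160), scene ≈(570,165) in the crops). Next I press.

```bash
python3 -m handwheel '3 0 4 0 0 0 0; 3 0 7 0 0 0 0; 3 0 9 0 0 0 0; 3 0 11 0 0 0 0; 3 0 12 0 0 0 0; 3 0 13 0 0 0 0; 3 0 14 0 0 0 0; 3 0 14 0 0 0 0'
```

```text
time_s: 8.95
position: [0.4532, -0.2762, 0.0899]
orientation: [-0.618, -3.08, -0.001]
ft_force: [0.6, 0.6, 0.3]
opening: 0.003
grasp_force: 0.0
```

```bash
python3 -m handwheel '0 0 1 0 0 0 0; 0 0 2 0 0 0 0; 0 0 3 0 0 0 0; 0 0 3 0 0 0 0'; python3 -m handwheel '0 0 1 0 0 0 0; 0 0 2 0 0 0 0; 0 0 2 0 0 0 0'
```

```text
time_s: 9.28
position: [0.4534, -0.2764, 0.0878]
orientation: [0.619, 3.08, -0.0]
ft_force: [-1.0, 1.8, 4.0]
opening: -0.001
grasp_force: 1.7
time_s: 9.53
position: [0.4534, -0.2765, 0.0871]
orientation: [0.619, 3.08, -0.001]
ft_force: [-3.6, 3.1, 12.3]
opening: 0.0
grasp_force: 6.1
```

```bash
python3 -m handwheel '0 0 1 0 0 0 0; 0 0 1 0 0 0 0; 0 0 -20 0 0 0 0; 0 0 -55 0 0 0 30; 0 0 -70 0 0 0 85; 0 0 -70 0 0 0 85; 0 0 -70 0 0 0 85'
python3 - <<'E'
from h import *
v,S=fit(v0=(*V,0.))
cv2.imwrite("pics/lid2.png",cv2.resize(np.hstack([S["side"]["frame"][150:250,280:400],S["scene"]["frame"][170:270,280:400]]),(800,333),interpolation=cv2.INTER_CUBIC)[:,:,::-1])
rows(cw(0,0,.15),-22.7)
E
```

```text
time_s: 10.12
position: [0.4541, -0.2769, 0.1563]
orientation: [0.618, 3.078, -0.002]
ft_force: [-0.1, -0.0, -0.2]
opening: 0.56
grasp_force: 0.0
fit [ 0.488  -0.2907 -0.3954  0.0346] yaw deg -22.7 rms 2.01
shift [-36.3   0.6   5.4] turn [-0.  0. -0.]
```

View pics/lid2.png

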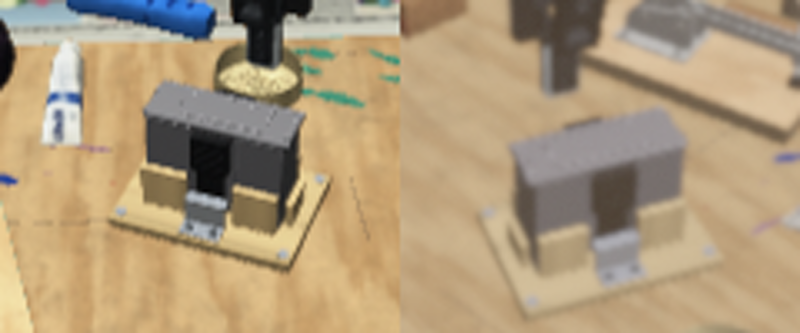

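The lid lies flush and shut in both views and the cassette is still seated. Next: over the pads with the fingers open, then down.

```bash
python3 -m handwheel '-20 0 0 0 0 0 85; -37 1 0 0 0 0 85; -37 1 0 0 0 0 85; -37 1 0 0 0 0 85; -37 1 0 0 0 0 85; -37 1 0 0 0 0 85'
python3 - <<'E'
from h import *
rows(cw(.0005,-.0005,.051),-22.7)
c=imaging.read_camera("wrist"); cv2.imwrite("pics/w2.png",c["frame"][:,:,::-1])
V2=V
for n in ("catch_left_pad","catch_right_pad"):
    t=imaging.tip_of(n,c)
    if t:
        P=atz(t[0]["location"],c,.069); d=P-np.array(cw(0,0,.069)); print(n,t[0]["p"],(R.from_euler("z",-V[2]).apply(d)*1000).round(1))
E
```

```text
time_s: 11.67
position: [0.4868, -0.2891, 0.1551]
orientation: [-0.619, -3.079, -0.001]
ft_force: [-0.8, -0.8, -0.2]
opening: 0.995
grasp_force: 0.0
shift [ -1.   -1.1 104.1] turn [ 0.  -0.1 -0. ]
catch_left_pad 0.9 [ 3.  28.1  0. ]
catch_right_pad 0.56 [ -2.2 -26.1   0. ]
```

View pics/w2.png

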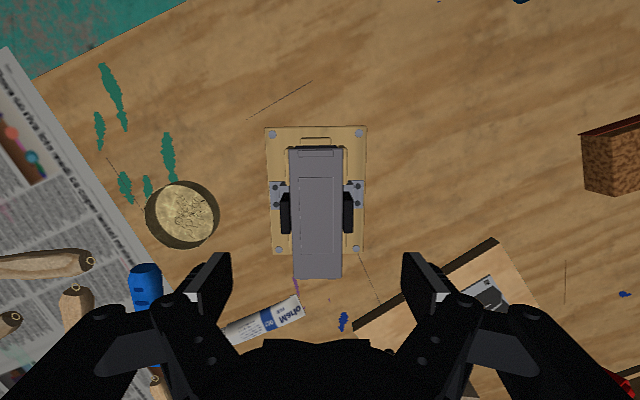

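The wrist view shows the two black pads at (285,212) and (348,210), centred between the open fingers, with the lid flush. Next I descend.

```bash
python3 -m handwheel '0 0 30 0 0 0 85; 0 0 60 0 0 0 85; 0 0 80 0 0 0 85; 0 0 95 0 0 0 85; 0 0 104 0 0 0 85; 0 0 104 0 0 0 85; 0 0 104 0 0 0 85'; python3 -m handwheel '0 0 0 0 0 0 70; 0 0 0 0 0 0 60; 0 0 0 0 0 0 50; 0 0 0 0 0 0 40; 0 0 0 0 0 0 40; 0 0 0 0 0 0 40; 0 0 0 0 0 0 40; 0 0 0 0 0 0 40; 0 0 0 0 0 0 40' 40
```

```text
time_s: 12.4
position: [0.4876, -0.2896, 0.0514]
orientation: [-0.619, -3.08, -0.0]
ft_force: [1.0, -0.1, 0.2]
opening: 0.995
grasp_force: 0.0
time_s: 13.15
position: [0.4896, -0.2904, 0.0542]
orientation: [0.617, 3.076, -0.001]
ft_force: [-1.1, 2.6, 10.9]
opening: 0.489
grasp_force: 40.3
```

Run:
```python
from h import *
S=shots()
cv2.imwrite("pics/g1.png",cv2.resize(np.hstack([S["side"]["frame"][130:250,270:410],S["scene"]["frame"][150:270,270:410]]),(800,343),interpolation=cv2.INTER_CUBIC)[:,:,::-1])
```

```text
(no output)
```

View pics/g1.png

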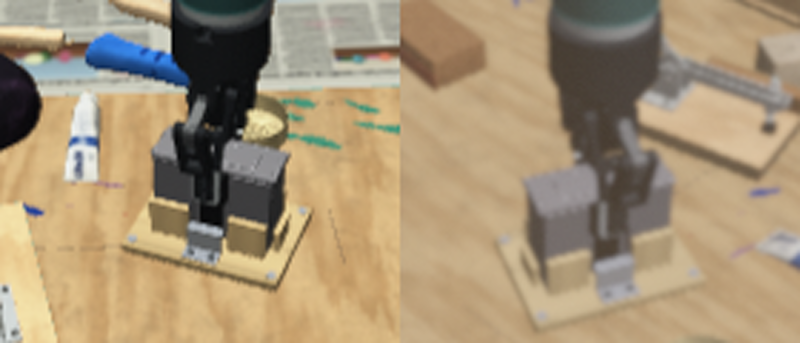

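The fingers sit squarely on both thumb pads, lid still flush. Next I lift gently and check the force.

```bash
python3 -m handwheel '0 0 -3 0 0 0 40; 0 0 -6 0 0 0 40; 0 0 -9 0 0 0 40; 0 0 -12 0 0 0 40; 0 0 -14 0 0 0 40; 0 0 -14 0 0 0 40' 45
```

```text
time_s: 13.75
position: [0.4878, -0.2898, 0.0656]
orientation: [0.619, 3.08, -0.0]
ft_force: [0.3, -0.1, -2.6]
opening: 0.477
grasp_force: 44.9
```

```bash
python3 -m handwheel '0 0 -6 0 0 0 40; 0 0 -13 0 0 0 40; 0 0 -20 0 0 0 40; 0 0 -28 0 0 0 40; 0 0 -37 0 0 0 40; 0 0 -46 0 0 0 40; 0 0 -55 0 0 0 40; 0 0 -64 0 0 0 40; 0 0 -72 0 0 0 40; 0 0 -78 0 0 0 40; 0 0 -80 0 0 0 40; 0 0 -80 0 0 0 40' 45; python3 -m handwheel '0 0 0 0 0 0 40; 0 0 0 0 0 0 40; 0 0 0 0 0 0 40; 0 0 0 0 0 0 40; 0 0 0 0 0 0 40; 0 0 0 0 0 0 40' 45
python3 - <<'E'
from h import *
S=shots()
cv2.imwrite("pics/g2.png",cv2.resize(np.hstack([S["side"]["frame"][90:250,260:420],S["scene"]["frame"][110:270,260:420]]),(800,400),interpolation=cv2.INTER_CUBIC)[:,:,::-1])
for n in ("cassette","lid_hinge","lid_edge"):
    P,e=tri([(imaging.tip_of(n,c)[0]["location"],c) for c in S.values()]);print(n,P.round(3),e)
E
```

```text
time_s: 14.75
position: [0.4882, -0.29, 0.1461]
orientation: [0.618, 3.079, -0.001]
ft_force: [0.3, 0.1, -1.3]
opening: 0.48
grasp_force: 44.9
time_s: 15.25
position: [0.4877, -0.2896, 0.1451]
orientation: [-0.619, -3.08, -0.0]
ft_force: [-0.8, 0.0, -1.8]
opening: 0.482
grasp_force: 44.9
cassette [ 0.479 -0.296  0.097] [array([-1. ,  0.6]), array([-0.9, -0.5])]
lid_hinge [ 0.532 -0.305  0.178] [array([-0.6,  0.4]), array([-0.5, -0.4])]
lid_edge [ 0.441 -0.269  0.181] [array([-1.6,  0.9]), array([-1.4, -0.8])]
```

View pics/g2.png

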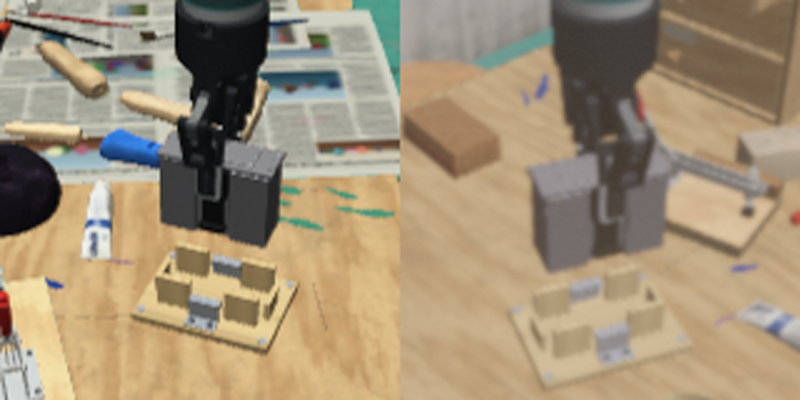

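The cassette hangs level about 90 mm above its seat and clear of the dock (dock at about (215,300) in the left crop). The lid is shut and the grip is steady at 45 N, so I'm handing in.

```bash
python3 -c "
from plant import arm; print(arm.close_job())"
```

```text
the job is handed in; nothing more can be done
None
```

I snapped the lid shut with the cassette still seated, then pinched both catches and lifted it straight out. The job is handed in with the cassette held level and still by the catches, about 90 mm above its seat; no verdict came back, and I kept clear of the sanding block, tin and tube.

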